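# Set the fold dial five clicks up and start the letter folder

## Task

On the letter-folding machine, turn the blue dial clockwise, counting its clicks, until it sits in position five: the fifth white dot after the red dot, which is position zero. Let go of the dial, then press the green start button fully down and let it come back up. Leave the grey dial as it is.

Things in the scene. Friction and masses are not known exactly. Their poses are not given: they have to be found in the camera images.
- fold_dial (a joint): Angle in rad of the blue dial, 0 to 3.35, growing clockwise seen from above. A click every 24 degrees: position k is at 0.419 k, five at 2.094. It starts one to three clicks before five. The detents are light (at most about 0.04 N m); once let go, the dial pulls itself into the nearest position.
- fold_dial_grip (a point): On the blue dial's axis, grip height. Upright bar 52 mm long, 16 thick, top 12 mm above this point, on a skirt (radius 28) whose top is 18 mm below it. Frame turns with the dial: x along the bar to its pointer end (white line), y across, z up. Black dot plate (radius 57, dots at radius 46: red = 0, white 1 to 8 clockwise) 26 mm below this point; blue and grey dials, 130 mm apart, may be swapped.
- start_top (a point): Centre of the top of the round green push button (32 mm across) on the same deck; it moves with the button. The button travels 6 mm straight down against a spring (about 5 N when fully down) and comes back up by itself; its top stands 22 mm above the deck and 10 mm above its black collar.
- speed_dial_tip (a point): Point at the pointer end of the grey dial, 26 mm from its axis, half-way up its bar. The grey dial has the same shape and dots as the blue one; it must not be turned. The frame turns with it, x pointing out along its bar.

How it is judged:
On the way, in this order (a step that is already met when the one before it is completed fails the run):
1. the blue dial sits in position five, let go (value of joint fold_dial between 1.9144 and 2.2744 rad and contact force between the fingers and anything else below 0.3 N), for 0.2 s.
2. the green button is pressed down, the dial still in position five (value of joint fold_dial between 1.9144 and 2.2744 rad and distance of start_top from where it was at the start of the episode above 0.004 m), for 0.05 s.
At the end, for the whole second after the job is handed in: The blue dial rests within 10 degrees of position five (2.094 rad), the green button has been pressed at least 4 mm down after that and is back up within 2 mm, and the grey dial's pointer end is within 8 mm of where it began (value of joint fold_dial between 1.9144 and 2.2744 rad and velocity of joint fold_dial between -0.1 and 0.1 rad/s and distance of start_top from where it was at the start of the episode below 0.002 m and distance of speed_dial_tip from where it was at the start of the episode below 0.008 m); the robot touches nothing.
It fails at once if the grey dial is turned (its pointer end moves more than 12 mm) (distance of speed_dial_tip from where it was at the start of the episode above 0.012 m).
It also fails if it takes over 38 s, if anything falls off the work surface, if the arm or the gripper's body presses on something with over 40 N, if the wrist force passes 120 N, or if a joint passes its speed limit or range.

## Robot

A 7-joint arm with a two-finger parallel gripper is mounted at the origin on the work surface. World frame = base frame: x ahead of the robot, y to its left, z up, the work surface at z = 0. Lengths are in m, angles in rad, forces in N, time in s.
With the tool pointing down it reaches from about 0.4 to 0.875 m from the base axis. Payload 19.3 kg.
Tool frame: the origin (TCP) lies midway between the tips of the shut fingers; the grasp point (between the pads) lies 19 mm behind it; z points along the fingers, y is the direction in which the jaws open and shut (so a half turn about z gives the same grasp; the last joint's range is limited). The gripper opens to 85 mm and grips with 20 to 120 N. Pads are 22 mm wide; open, the fingers measure 114 mm over their backs; the gripper's body (76 mm by 85 mm) begins 54 mm behind the grasp point. The pads swing forward as they close: fully open they stand 13 mm farther back than shut.
Start: joints at [1.135, 0.521, -0.036, 1.599, 0.021, 1.021, -0.113], TCP at [0.224, -0.584, 0.231] pointing down, gripper open.
Joint ranges: [-2.91, 2.91], [-0.3, 2.13], [-1.5, 1.42], [0.17, 2.43], [-1.26, 4.41], [0.16, 1.93], [-2.52, 2.52]. Speed limits (rad/s): [1.89, 1.89, 2.39, 2.39, 3.01, 3.01, 3.01].

## Interface

Orientations are given as [roll, pitch, yaw] about the fixed x, y, z axes, in that order (R = Rz(yaw) Ry(pitch) Rx(roll)).
In Python, from workcell import telemetry, cams, workorder gives the robot as it stands. The module is installed in compiled form; this text tells all that it offers.
- The arm moves only by the tool apply_moves, never from a script. Its argument "steps" is a list of rows, each a list of 4 numbers: the shift along the tool's x, y, z in cm, then the turn about the tool's z in rad. A call has exactly 10 rows; each row is the pose to reach, as a shift and turn from the pose commanded when the call began, along the tool's axes at that moment; what a row does not reach only later rows make up. A row lasts 1/12 s, in which the tool goes at most 41.7 mm and 7.16 degrees, less where a joint would pass 70% of its speed; a pose out of reach is approached as far as the arm can. A call with a gripper value outside its range is refused whole. "claw" is the closure, from 0 (fully open) to 1 (shut), set as the call begins (left out, the last holds). The fingers move at their own pace and stop on an object; "force" is the grip in N (left out, the last holds). Time passes only in rows, so rows that repeat a pose let the fingers close, or fill a call up. It gives the time, the measured TCP pose, the force and the opening at its end, in the units of the state.
- telemetry.observe(): the state, without advancing time (a new reading comes with each control period).
- cams.grab_frame(name): name is "scene" or "top" or "wrist"; returns a dict with "color" (400x640x3 uint8, red, green, blue), "mtx" (3x3 intrinsics, pixels), "eye" and "orientation" of the camera in the world; the wrist camera has in their place "T_tool_cam" (4x4, takes a point from camera to tool coordinates, whose origin is the TCP and whose axes are the flange's). Camera axes: x right, y down, z forward; pixel columns grow to the right and rows downward; lengths in m; the calibration is good to about 2 mm. A picture is of the moment at which its call begins: read the wrist's pose just before it. There is no depth.
- workorder.job_done(): hands the job in, once; it reports no verdict.
Trained networks look in the newest picture that a camera, given by its name, has taken for a name from the list of things; names that differ only in an ending like _2 or _b are one class to them, and where a whole thing is asked for, a point or a joint stands for the part that bears it (a point fixed in the world has none). Each returns a list of dicts, best first, with "score" (0 to 1); they miss things now and then, are a little off and sometimes report something else, mostly with a low value. They report only what shows in the picture. A call takes as long as a camera call.
- cams.find_in(camera, name): "box" ([left, top, width, height] in pixels, round what is visible of it).
- cams.pinpoint(camera, name): "uv" ([column, row] in pixels: a listed point, or the origin of a listed thing).
The state is a dict: "clock": time; "qpos": joint angles; "qd": joint speeds; "joint_efforts": joint torques, N m; "position": TCP position; "tool_rot": TCP orientation; "force": force on the tool from outside, world axes, zero at the start; "moment": the same for the moment, N m; "grip_width": finger opening in m.
Only numpy, scipy, OpenCV 4.12 (cv2) and the standard library are available. Lean on these libraries where they do the work, as an engineer would, in place of code of your own. Each camera call takes 0.05 s, during which the arm holds its last target. There are 200 camera calls.

## Working session

There is one attempt and no reset: what is moved stays moved. The work goes in short steps, Python scripts to look and compute and a tool call to move; the robot and the scene stay as the last step left them, time stands still between calls to the robot, and variables do not carry over. Pictures are saved under pics/ and viewed, about 8 in all and at most 12, crops included, and the job is handed in when it is done.

Besides the shell and the picture viewer there is one more tool, called after "Call:" as a command line: name --pt "numbers of a row" for each row, then --argument value for the rest. apply_moves: Moves the arm, as the interface text tells. Its arguments: {"type":"object","properties":{"steps":{"type":"array"},"claw":{"type":"number"},"force":{"type":"number"}},"required":["steps"]}

```bash
mkdir -p pics; cat > h.py <<'E'
import numpy as np, cv2
from scipy.spatial.transform import Rotation as Ro
from workcell import telemetry, cams, workorder
def rot(o):
    o=np.array(o,float)
    if o.shape==(3,3): return o
    return Ro.from_euler('xyz',o).as_matrix() if o.size==3 else Ro.from_quat(o).as_matrix()
def grab(name):
    s=telemetry.observe(); f=cams.grab_frame(name)
    T=np.eye(4)
    if name=='wrist':
        T[:3,:3]=rot(s['tool_rot']);T[:3,3]=s['position'];T=T@np.array(f['T_tool_cam'])
    else: T[:3,:3]=rot(f['orientation']);T[:3,3]=f['eye']
    return f['color'],np.array(f['mtx']),T
def ray(K,T,uv):
    d=T[:3,:3]@np.linalg.inv(K)@np.array([uv[0],uv[1],1.]);return T[:3,3],d/np.linalg.norm(d)
def tri(rs):
    A=sum(np.eye(3)-np.outer(d,d) for c,d in rs);b=sum((np.eye(3)-np.outer(d,d))@c for c,d in rs)
    p=np.linalg.solve(A,b);return p,[np.linalg.norm((np.eye(3)-np.outer(d,d))@(p-c)) for c,d in rs]
def atz(r,z): c,d=r;return c+d*(z-c[2])/d[2]
def proj(K,T,p):
    q=K@(T[:3,:3].T@(np.array(p)-T[:3,3]));return q[:2]/q[2]
def save(n,img): cv2.imwrite('pics/'+n+'.png',img[:,:,::-1])
E
python3 - <<'E'
from h import *
print(telemetry.observe())
R={}
ims=[]
for n in ['scene','top','wrist']:
    im,K,T=grab(n);ims.append(im);print(n,T[:3,3].round(3),K[0,0])
    for t in ['fold_dial_grip','start_top','speed_dial_tip']:
        r=cams.pinpoint(n,t)[:2];print(t,[(np.round(q['uv'],1),round(q['score'],2)) for q in r])
        if r: R.setdefault(t,[]).append((n,ray(K,T,r[0]['uv'])))
for t in R: print(t,[(n,atz(r,.1).round(3)) for n,r in R[t]], tri([r for n,r in R[t]]) if len(R[t])>1 else '')
save('a',ims[0]);save('b',ims[1]);save('c',ims[2])
save('all',cv2.resize(np.vstack([ims[0],ims[1]]),(800*480//600,600)) if 0 else np.vstack([np.hstack([cv2.resize(ims[0],(400,250)),cv2.resize(ims[2],(400,250))])]))
E
```

```text
{'clock': 0.0, 'qpos': array([ 1.13486257,  0.52205686, -0.03633473,  1.59996815,  0.02119343,
        1.02110167, -0.1127935 ]), 'qd': array([-8.24239592e-04,  2.14931216e-04,  4.08632162e-04,  3.41892434e-04,
        1.77155276e-03,  6.27385099e-05,  8.66846612e-05]), 'joint_efforts': array([ 1.69779312e-03, -9.27098322e+01,  1.98022306e+00, -3.69924724e+01,
        1.77652814e-02,  8.47032265e-03,  1.71860017e-05]), 'position': array([ 0.22337818, -0.58337175,  0.23071322]), 'tool_rot': array([-3.14044559e+00,  7.19398361e-05,  3.65732522e-01]), 'force': array([ 0.58545021,  0.10452538, -0.25737071]), 'moment': array([ 0.02261767, -0.01732976, -0.03351595]), 'grip_width': 0.08540439019802144}
scene [0.775 0.366 0.709] 481.60501057472317
fold_dial_grip []
start_top [(array([225.8, 128.8]), 0.81)]
speed_dial_tip [(array([288.3, 173.1]), 0.68)]
top [0.472 0.032 0.788] 397.07030283498176
fold_dial_grip [(array([290.4, 229.6]), 0.69)]
start_top [(array([441. , 187.5]), 0.63)]
speed_dial_tip [(array([356.4, 202.8]), 0.82)]
wrist [ 0.297 -0.555  0.374] 360.7241598563891
fold_dial_grip []
start_top []
speed_dial_tip []
start_top [('scene', array([ 0.584, -0.193,  0.1  ])), ('top', array([ 0.588, -0.193,  0.1  ]))] (array([ 0.58605602, -0.19030635,  0.10431438]), [np.float64(0.0015277794651925175), np.float64(0.0015277794651924175)])
speed_dial_tip [('scene', array([ 0.551, -0.049,  0.1  ])), ('top', array([ 0.558, -0.043,  0.1  ]))] (array([ 0.55641411, -0.0408169 ,  0.11320314]), [np.float64(0.0005590723552983739), np.float64(0.000559072355298417)])
fold_dial_grip [('top', array([0.51 , 0.072, 0.1  ]))]
```

View pics/b.png

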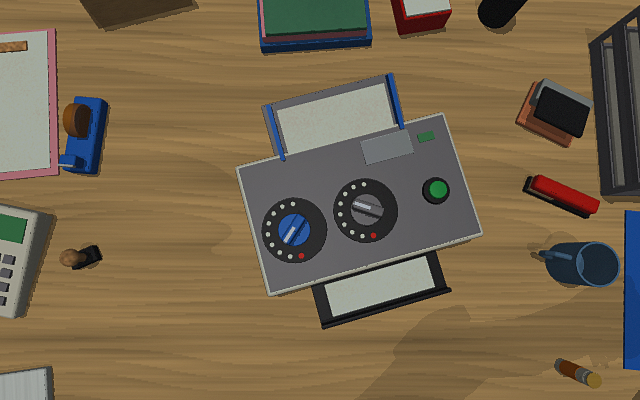

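View pics/all.png

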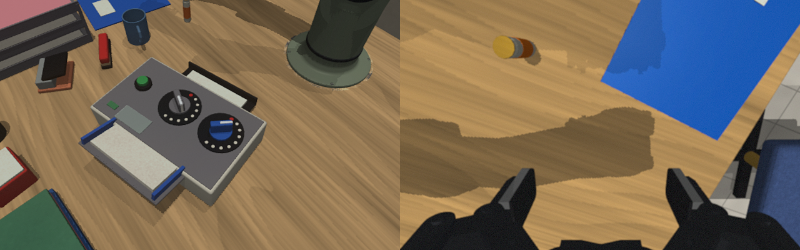

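Call:
apply_moves --pt "2 -2 0 -0.08" --pt "5 -5 0 -0.2" --pt "7.5 -7.6 0 -0.32" --pt "10 -10.2 0 -0.43" --pt "12.5 -12.8 0 -0.54" --pt "15 -15.3 0 -0.65" --pt "17.5 -17.8 0 -0.76" --pt "20 -20.3 0 -0.87" --pt "22.5 -22.8 0 -0.98" --pt "25 -25.3 0 -1.08" --claw 0

```text
clock: 1.43
position: [0.3669, -0.2565, 0.2315]
tool_rot: [3.141, 0.0, 1.451]
force: [1.0, -1.5, -0.0]
grip_width: 0.0855
```

```bash
python3 - <<'E'
from h import *
s=telemetry.observe();print(s['clock'],s['position'].round(3),s['tool_rot'].round(3),s['qpos'].round(2))
R=rot(s['tool_rot']);print((R.T@(np.array([.51,.073,s['position'][2]])-s['position'])*100).round(2))
im=cv2.imread('pics/b.png')[170:280,240:460];cv2.imwrite('pics/b2.png',cv2.resize(im,None,fx=3.6,fy=3.6,interpolation=cv2.INTER_CUBIC))
E
```

```text
1.4333 [ 0.367 -0.256  0.232] [3.141 0.    1.451] [ 0.82  0.26 -0.41  2.03  0.13  0.88  0.22]
[ 3.442e+01  1.028e+01 -1.000e-02]
```

View pics/b2.png

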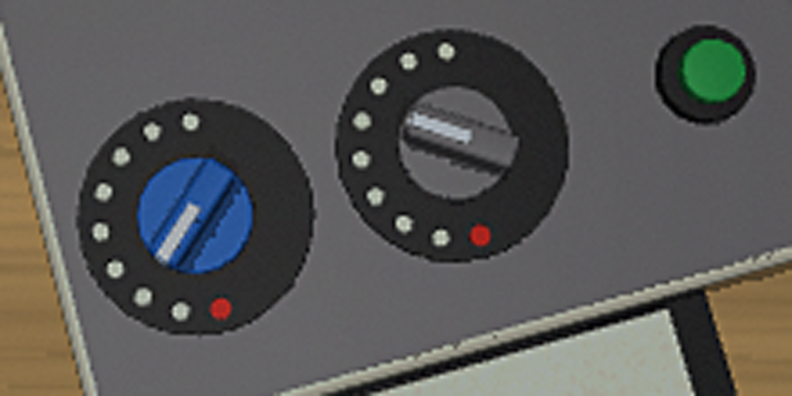

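Call:
apply_moves --pt "3.4 1 0 -0.11" --pt "7 2.1 0 -0.22" --pt "10.5 3.1 0 -0.33" --pt "14 4.2 0 -0.44" --pt "17.5 5.2 0 -0.55" --pt "21 6.3 0 -0.66" --pt "24.5 7.3 0 -0.77" --pt "28 8.4 0 -0.88" --pt "32 9.6 0 -0.98" --pt "34.4 10.3 0 -1.08"

```text
clock: 2.27
position: [0.5126, 0.0744, 0.2316]
tool_rot: [3.14, 0.0, 2.533]
force: [-0.1, -0.1, -0.4]
grip_width: 0.0852
```

```bash
python3 - <<'E'
from h import *
s=telemetry.observe();print(s['clock'],s['position'].round(3),s['tool_rot'].round(3),s['qpos'].round(2))
im,K,T=grab('wrist');print(T.round(3),K);np.savez('w1.npz',K=K,T=T)
for t in ['fold_dial_grip','start_top','speed_dial_tip']:
    print(t,[(np.round(q['uv'],1),round(q['score'],2)) for q in cams.pinpoint('wrist',t)[:2]])
save('w1',im)
E
```

```text
2.2667 [0.513 0.074 0.232] [3.14  0.    2.533] [ 0.3   0.43 -0.74  1.85  0.35  0.99  0.38]
[[ 0.572  0.78   0.252  0.447]
 [ 0.82  -0.545 -0.175  0.12 ]
 [ 0.001  0.307 -0.952  0.374]
 [ 0.     0.     0.     1.   ]] [[360.72415986   0.         320.98316215]
 [  0.         360.72415986 202.02757318]
 [  0.           0.           1.        ]]
fold_dial_grip []
start_top []
speed_dial_tip [(array([244.3, 311.3]), 0.83)]
```

View pics/w1.png

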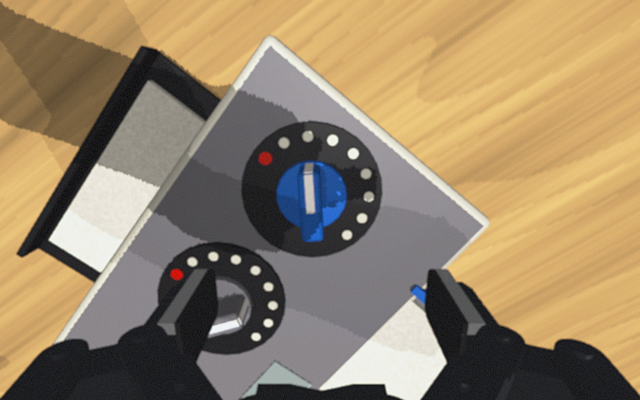

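```bash
cat >> h.py <<'E'
def dots(K,T,uv,z):
    P=np.array([atz(ray(K,T,p),z)[:2] for p in uv])
    s=np.linalg.lstsq(np.c_[2*P,np.ones(len(P))],(P**2).sum(1),rcond=None)[0]
    return s[:2],np.sqrt(s[2]+s[:2]@s[:2]),np.degrees(np.arctan2(*(P[0]-s[:2])[::-1]))
E
python3 - <<'E'
from h import *
im,K,T=grab('top')
d=np.load('w1.npz');Kw,Tw=d['K'],d['T']
w=[(265,159),(284,143),(307,136),(332,140),(353,153),(366,174),(369,197),(362,218),(347,235)]
t=[(240+x/3.6,170+y/3.6) for x,y in [(221,309),(180,311),(143,296),(115,269),(100,231),(103,192),(121,156),(152,131),(190,122)]]
print(np.mean([tri([ray(K,T,a),ray(Kw,Tw,b)])[0] for a,b in zip(t,w)],0))
for z in (.06,.07,.08,.09): print(z,dots(K,T,t,z),dots(Kw,Tw,w,z))
# bar line in wrist
for z in (.1,): 
  a,b=[atz(ray(Kw,Tw,p),z)[:2] for p in ((312,213),(308,168))];print(a,b,np.degrees(np.arctan2(*(b-a)[::-1])))
g=[(480,236),(441,238),(404,224),(375,196),(361,159),(361,121),(378,86),(408,61),(446,51)]
print('grey',dots(K,T,[(240+x/3.6,170+y/3.6) for x,y in g],.085))
gw=[(177,275),(192,261),(212,256),(235,259),(255,271),(268,287),(273,306),(268,323),(256,337)]
print('grey w',dots(Kw,Tw,gw,.085))
E
```

```text
[0.50642249 0.0889045  0.09434012]
0.06 (array([0.51190733, 0.06696326]), np.float64(0.048444918492467265), np.float64(-163.40152315167342)) (array([0.51940982, 0.0599406 ]), np.float64(0.05203717123986229), np.float64(-162.92962021675729))
0.07 (array([0.51136364, 0.06648063]), np.float64(0.04777955066760787), np.float64(-163.40152315167134)) (array([0.51711659, 0.06185331]), np.float64(0.05038039380857105), np.float64(-162.92962021675774))
0.08 (array([0.51081995, 0.065998  ]), np.float64(0.04711418284275306), np.float64(-163.40152315167285)) (array([0.51482336, 0.06376603]), np.float64(0.04872361637727619), np.float64(-162.9296202167554))
0.09 (array([0.51027626, 0.06551537]), np.float64(0.046448815017896466), np.float64(-163.40152315167154)) (array([0.51253013, 0.06567874]), np.float64(0.04706683894599382), np.float64(-162.92962021675984))
[0.5234351 0.0584019] [0.4914871  0.07726174] 149.44540632108757
grey (array([ 0.5477392 , -0.06144922]), np.float64(0.04705059529762542), np.float64(-164.14036286279082))
grey w (array([ 0.55155025, -0.0654469 ]), np.float64(0.04796880100787605), np.float64(-163.44120911875652))
```

Call:
apply_moves --pt "-0.2 -0.4 1 -0.03" --pt "-0.36 -0.8 2.5 -0.066" --pt "-0.36 -0.8 4.5 -0.066" --pt "-0.36 -0.8 6.5 -0.066" --pt "-0.36 -0.8 8.5 -0.066" --pt "-0.36 -0.8 10 -0.066" --pt "-0.36 -0.8 11.2 -0.066" --pt "-0.36 -0.8 12 -0.066" --pt "-0.36 -0.8 12.5 -0.066" --pt "-0.36 -0.8 12.5 -0.066"

```text
clock: 3.35
position: [0.5097, 0.0615, 0.1057]
tool_rot: [-3.141, -0.001, 2.592]
force: [0.1, -0.3, -0.3]
grip_width: 0.0853
```

```bash
python3 - <<'E'
from h import *
im,K,T=grab('wrist');np.savez('w2.npz',K=K,T=T)
s=telemetry.observe();print(s['position'].round(4),s['tool_rot'],s['qpos'].round(2))
save('w2',im)
print([proj(K,T,[.511,.066,z]) for z in (.093,.129)])
E
```

```text
[0.5099 0.0617 0.1063] [-3.14152840e+00 -6.53825876e-05  2.59173594e+00] [ 0.24  0.6  -0.65  1.97  0.53  0.74  0.3 ]
[array([330.02741395, 258.76399618]), array([332.15413735, 301.84271025])]
```

View pics/w2.png

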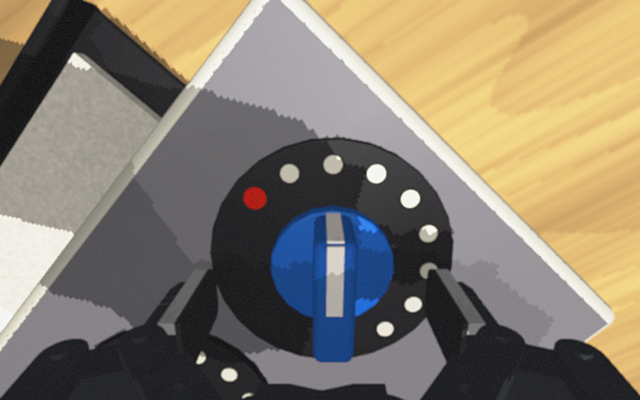

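```bash
python3 - <<'E'
from h import *
d=np.load('w2.npz');K,T=d['K'],d['T']
w=[(255,198),(290,173),(333,164),(376,174),(410,199),(429,233),(428,271),(414,304),(386,329)]
s=telemetry.observe();R=rot(s['tool_rot'])
for z in (.085,.09,.095,.1):
    c,r,a=dots(K,T,w,z);print(z,c,r,a,((R.T@(np.r_[c,0]-s['position']))*1000)[:2])
a,b=[atz(ray(K,T,p),.129)[:2] for p in ((334,342),(335,243))];print('bar',(a+b)/2,np.linalg.norm(a-b),np.degrees(np.arctan2(*(b-a)[::-1])))
E
```

```text
0.085 [0.5163476  0.06382183] 0.04962878766533407 -164.05496162896938 [-4.38815301  5.13479588]
0.09 [0.51407446 0.06503569] 0.04810809732337643 -164.05496162896785 [-1.81575255  4.98186253]
0.095 [0.51180131 0.06624954] 0.04658740698141799 -164.05496162896682 [0.75664792 4.82892919]
0.1 [0.50952817 0.0674634 ] 0.04506671663946422 -164.05496162896998 [3.32904839 4.67599585]
bar [0.50885322 0.068314  ] 0.042793694492251726 148.61785347031946
```

Call:
apply_moves --pt "0.1 0.25 -0.3 0" --pt "0.15 0.48 -0.6 0" --pt "0.15 0.48 -0.6 0" --pt "0.15 0.48 -0.6 0" --pt "0.15 0.48 -0.6 0" --pt "0.15 0.48 -0.6 0" --pt "0.15 0.48 -0.6 0" --pt "0.15 0.48 -0.6 0" --pt "0.15 0.48 -0.6 0" --pt "0.15 0.48 -0.6 0" --claw 0

```text
clock: 4.23
position: [0.5111, 0.0668, 0.1123]
tool_rot: [-3.142, -0.0, 2.592]
force: [0.2, 0.1, 0.5]
grip_width: 0.0852
```

Call:
apply_moves --pt "0 0 0 0" --pt "0 0 0 0" --pt "0 0 0 0" --pt "0 0 0 0" --pt "0 0 0 0" --pt "0 0 0 0" --pt "0 0 0 0" --pt "0 0 0 0" --pt "0 0 0 0" --pt "0 0 0 0" --claw 1 --force 25

```text
clock: 5.07
position: [0.511, 0.0665, 0.1124]
tool_rot: [-3.141, 0.0, 2.592]
force: [-2.5, -2.6, 5.5]
grip_width: 0.0154
```

Call:
apply_moves --pt "0 0 0 0.06" --pt "0 0 0 0.15" --pt "0 0 0 0.24" --pt "0 0 0 0.33" --pt "0 0 0 0.42" --pt "0 0 0 0.51" --pt "0 0 0 0.6" --pt "0 0 0 0.69" --pt "0 0 0 0.78" --pt "0 0 0 0.84"

```text
clock: 5.9
position: [0.5114, 0.0667, 0.1124]
tool_rot: [3.141, 0.0, 1.747]
force: [0.9, -0.4, -0.0]
grip_width: 0.0152
```

Call:
apply_moves --pt "0 0 0 0.08" --pt "0 0 0 0.16" --pt "0 0 0 0.24" --pt "0 0 0 0.32" --pt "0 0 0 0.38" --pt "0 0 0 0.42" --pt "0 0 0 0.42" --pt "0 0 0 0.42" --pt "0 0 0 0.42" --pt "0 0 0 0.42"

```text
clock: 6.73
position: [0.5116, 0.0667, 0.1124]
tool_rot: [3.141, -0.0, 1.333]
force: [5.7, -1.4, 0.3]
grip_width: 0.0153
```

```bash
python3 - <<'E'
from h import *
im,K,T=grab('wrist');im2,_,_=grab('top')
s=telemetry.observe();print(s['position'].round(4),s['tool_rot'],s['qpos'].round(2),s['force'],s['moment'],s['grip_width'])
save('w3',np.hstack([cv2.resize(im,(480,300)),cv2.resize(im2[150:290,230:370],(300,300))]))
E
```

```text
[0.5116 0.0667 0.1124] [ 3.14084566e+00 -3.99798504e-04  1.33257730e+00] [ 0.    0.54 -0.33  1.98  0.27  0.67 -0.73] [ 5.01637889 -2.26191993 -0.36617794] [-0.41830261 -1.12494946 -0.00982386] 0.015282303211672614
```

View pics/w3.png

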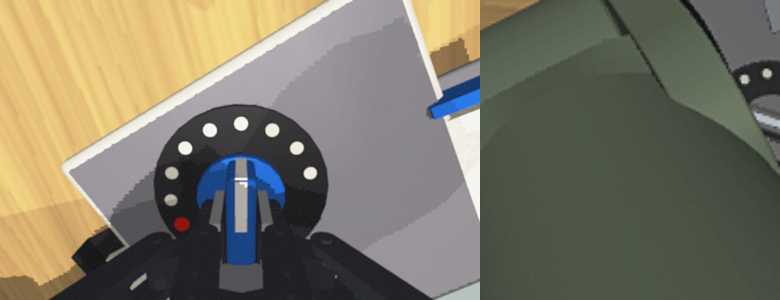

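Call:
apply_moves --pt "0 0 0 0" --pt "0 0 0 0" --pt "0 0 0 0" --pt "0 0 0 0" --pt "0 0 0 0" --pt "0 0 0 0" --pt "0 0 0 0" --pt "0 0 0 0" --pt "0 0 0 0" --pt "0 0 0 0" --claw 0

```text
clock: 7.67
position: [0.5112, 0.0668, 0.1123]
tool_rot: [-3.142, -0.0, 1.332]
force: [0.1, 0.8, 0.9]
grip_width: 0.0853
```

Call:
apply_moves --pt "0 0 -1 0" --pt "0 0 -3 0" --pt "0 0 -5 0" --pt "0 0 -7 0" --pt "0 0 -9 0" --pt "0 0 -11 0" --pt "0 0 -12 0" --pt "0 0 -12 0" --pt "0 0 -12 0" --pt "0 0 -12 0"

```text
clock: 8.5
position: [0.5107, 0.0666, 0.2315]
tool_rot: [-3.141, 0.0, 1.332]
force: [0.2, 0.3, 0.3]
grip_width: 0.0854
```

```bash
python3 - <<'E'
from h import *
im,K,T=grab('wrist');im2,_,_=grab('scene')
s=telemetry.observe();print(s['clock'],s['position'].round(4),s['tool_rot'],s['qpos'].round(2),s['force'],s['grip_width'])
p,R=s['position'],rot(s['tool_rot'])
print((R.T@(np.array([.587,-.191,p[2]])-p)*100).round(2))
save('w4',np.hstack([cv2.resize(im,(480,300)),cv2.resize(im2[100:290,130:330],(315,300))]))
E
```

```text
8.6 [0.5107 0.0667 0.2314] [-3.14013646e+00  5.38350058e-04  1.33186801e+00] [ 0.05  0.37 -0.38  1.87  0.17  0.94 -0.65] [-0.19238177 -0.09657788 -0.4818151 ] 0.08570690190007867
[-2.323e+01  1.351e+01 -1.000e-02]
```

View pics/w4.png

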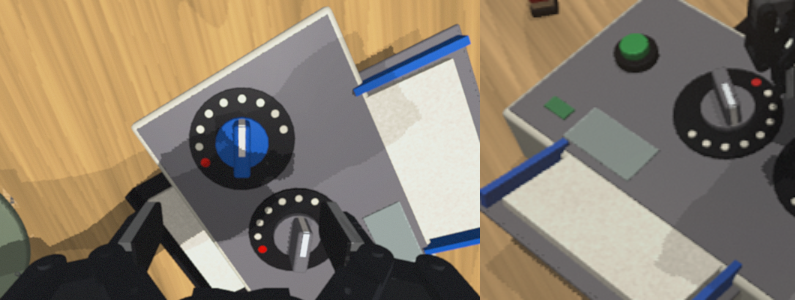

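Call:
apply_moves --pt "-1.5 0.9 0 0" --pt "-4.5 2.6 0 0" --pt "-7.5 4.4 0 0" --pt "-10.5 6.1 0 0" --pt "-13.5 7.9 0 0" --pt "-16.5 9.6 0 0" --pt "-19.5 11.3 0 0" --pt "-21.8 12.7 0 0" --pt "-23.2 13.5 0 0" --pt "-23.2 13.5 0 0" --claw 1

```text
clock: 9.43
position: [0.5872, -0.1941, 0.231]
tool_rot: [-3.14, 0.001, 1.328]
force: [0.1, 0.1, -0.1]
grip_width: 0.0001
```

```bash
python3 - <<'E'
from h import *
im,K,T=grab('wrist')
a=cams.pinpoint('wrist','start_top');print(a[:2])
b=cams.find_in('wrist','start_top');print(b[:2])
rs=[ray(K,T,a[0]['uv'])] if a else []
it,Kt,Tt=grab('top');is_,Ks,Ts=grab('scene')
for n,KK,TT,I in (('w',K,T,im),('t',Kt,Tt,it),('s',Ks,Ts,is_)):
    h=cv2.cvtColor(I,cv2.COLOR_RGB2HSV);m=cv2.inRange(h,(50,140,70),(75,255,255))
    N,_,st,c=cv2.connectedComponentsWithStats(m)
    print(n,[(st[i,:].tolist(),c[i].round(1),atz(ray(KK,TT,c[i]),.105).round(4)) for i in range(1,N) if st[i,4]>60])
s=telemetry.observe();print(s['clock'],s['position'].round(4),s['tool_rot'].round(3),s['grip_width'])
save('w5',im)
E
```

```text
[{'uv': [315.0, 181.0], 'score': 0.63}]
[{'box': [292.9, 160.9, 42.4, 42.0], 'score': 0.69}]
w [([294, 160, 42, 42, 1349], array([314.3, 180.3]), array([ 0.5836, -0.183 ,  0.105 ]))]
t [([429, 181, 18, 17, 195], array([437.2, 188.9]), array([ 0.5845, -0.1844,  0.105 ]))]
s [([220, 126, 16, 8, 67], array([228.1, 129.9]), array([ 0.5834, -0.1839,  0.105 ]))]
9.6833 [ 0.5874 -0.1891  0.2322] [-3.141 -0.     1.334] -0.00019123945275953318
```

View pics/w5.png

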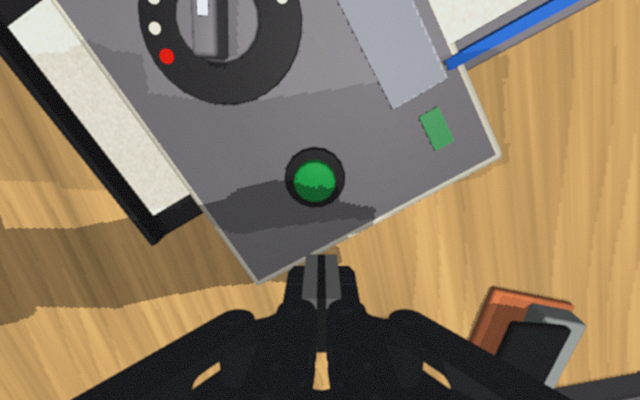

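Call:
apply_moves --pt "0.2 -0.2 1 0" --pt "0.43 -0.47 3 0" --pt "0.43 -0.47 5 0" --pt "0.43 -0.47 7 0" --pt "0.43 -0.47 9 0" --pt "0.43 -0.47 10.2 0" --pt "0.43 -0.47 11 0" --pt "0.43 -0.47 11.3 0" --pt "0.43 -0.47 11.3 0" --pt "0.43 -0.47 11.3 0"

```text
clock: 10.52
position: [0.5842, -0.1853, 0.12]
tool_rot: [3.141, -0.0, 1.332]
force: [0.8, 0.0, -0.2]
grip_width: -0.0001
```

Call:
apply_moves --pt "0 0 0.1 0" --pt "0 0 0.2 0" --pt "0 0 0.3 0" --pt "0 0 0.4 0" --pt "0 0 0.5 0" --pt "0 0 0.6 0" --pt "0 0 0.7 0" --pt "0 0 0.8 0" --pt "0 0 0.8 0" --pt "0 0 0.8 0"

```text
clock: 11.35
position: [0.5839, -0.1853, 0.1113]
tool_rot: [3.142, -0.0, 1.332]
force: [-0.2, -0.5, 1.1]
grip_width: 0.0002
```

Call:
apply_moves --pt "0 0 0.05 0" --pt "0 0 0.1 0" --pt "0 0 0.15 0" --pt "0 0 0.2 0" --pt "0 0 0.25 0" --pt "0 0 0.3 0" --pt "0 0 0.3 0" --pt "0 0 0.3 0" --pt "0 0 0.3 0" --pt "0 0 0.3 0"

```text
clock: 12.18
position: [0.5838, -0.1853, 0.1083]
tool_rot: [-3.142, 0.0, 1.332]
force: [-0.9, 0.7, 3.5]
grip_width: -0.0004
```

Call:
apply_moves --pt "0 0 0.05 0" --pt "0 0 0.1 0" --pt "0 0 0.15 0" --pt "0 0 0.2 0" --pt "0 0 0.2 0" --pt "0 0 0.2 0" --pt "0 0 0.2 0" --pt "0 0 0.2 0" --pt "0 0 0.2 0" --pt "0 0 0.2 0"

```text
clock: 13.02
position: [0.5839, -0.1853, 0.1063]
tool_rot: [3.142, -0.0, 1.332]
force: [-0.9, 0.4, 4.6]
grip_width: -0.0001
```

Call:
apply_moves --pt "0 0 0.05 0" --pt "0 0 0.1 0" --pt "0 0 0.15 0" --pt "0 0 0.2 0" --pt "0 0 0.2 0" --pt "0 0 0.2 0" --pt "0 0 0.2 0" --pt "0 0 0.2 0" --pt "0 0 0.2 0" --pt "0 0 0.2 0"

```text
clock: 13.85
position: [0.584, -0.1854, 0.1057]
tool_rot: [3.141, 0.0, 1.332]
force: [-8.0, 3.0, 28.0]
grip_width: 0.0001
```

Call:
apply_moves --pt "0 0 -0.3 0" --pt "0 0 -0.8 0" --pt "0 0 -2 0" --pt "0 0 -4 0" --pt "0 0 -6 0" --pt "0 0 -8 0" --pt "0 0 -10 0" --pt "0 0 -12 0" --pt "0 0 -12 0" --pt "0 0 -12 0"

```text
clock: 14.68
position: [0.5842, -0.1854, 0.2257]
tool_rot: [3.14, 0.0, 1.332]
force: [0.4, 0.0, -0.4]
grip_width: -0.0001
```

Call:
apply_moves --pt "-1 1 0 0" --pt "-3 2 0 0" --pt "-5 3 0 0" --pt "-7 4 0 0" --pt "-9 5 0 0" --pt "-11 6 0 0" --pt "-13 7 0 0" --pt "-14 8 0 0" --pt "-14 8 0 0" --pt "-14 8 0 0"

```text
clock: 15.52
position: [0.628, -0.3404, 0.223]
tool_rot: [-3.14, -0.001, 1.331]
force: [-0.6, 0.8, -0.1]
grip_width: 0.0003
```

```bash
python3 - <<'E'
from h import *
it,Kt,Tt=grab('top');im,Ks,Ts=grab('scene')
for n,KK,TT,I in (('t',Kt,Tt,it),('s',Ks,Ts,im)):
    h=cv2.cvtColor(I,cv2.COLOR_RGB2HSV);m=cv2.inRange(h,(50,140,70),(75,255,255))
    N,_,st,c=cv2.connectedComponentsWithStats(m)
    print(n,[(st[i].tolist(),c[i].round(1)) for i in range(1,N) if st[i,4]>60])
s=telemetry.observe();print(s['clock'],s['position'],s['force'])
save('f',np.hstack([cv2.resize(it[160:280,240:470],(460,240)),cv2.resize(im[90:260,140:420],(340,240))]))
E
```

```text
t [([429, 181, 18, 17, 241], array([437.9, 189. ]))]
s [([219, 122, 18, 13, 173], array([227.3, 127.6]))]
15.6167 [ 0.62819434 -0.33924507  0.22374433] [0.4600673  0.68712844 0.75224401]
```

View pics/f.png

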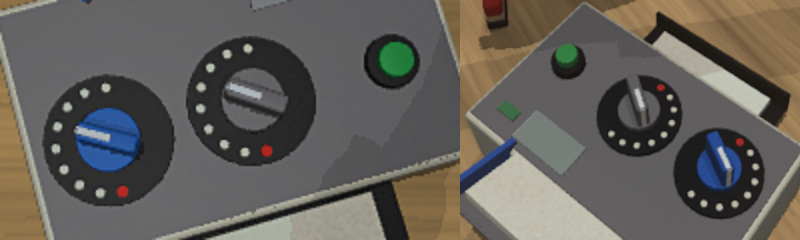

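```bash
python3 -c "
from workcell import workorder
print(workorder.job_done())"
```

```text
the job is handed in; nothing more can be done
None
```

The blue dial is in position five, the green button was pressed and came back up, and the job is handed in. The clock read 15.6 s of the 38 s allowed.

- **Blue dial:** it started at position two. I gripped it, turned it clockwise three clicks (1.26 rad) and let go. The wrist picture after release and the final overhead picture both show its pointer at the fifth white dot.
- **Green button:** with the gripper shut, I pressed until it bottomed out. The spring pushed back with about 4.6 N, then the reading rose to 28 N at the stop, with the tip at z = 0.1057. In the final overhead picture it is back at its starting outline, so it is up.
- **Grey dial:** it looks unchanged in the final pictures.
- **Arm:** it stands clear and touches nothing. The last force reading was about 1 N, within sensor noise.
- **Disagreements:** the network's single overhead point for the button was 5–7 mm off, so I used the agreeing colour measurements from three cameras instead. The network found the blue dial only in the overhead view, so I located it from its ring of dots. My height estimates for the dial varied by about 5 mm, so I gripped slightly higher to stay clear of the skirt.

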